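# Seat the loupe in its three-point stand

## Robot

A 7-joint arm with a two-finger parallel gripper is mounted at the origin on the work surface; the furniture and walls round the work are solid. World frame = base frame: x ahead of the robot, y to its left, z up, the work surface at z = 0. Lengths are in m, angles in rad, forces in N, time in s.
With the tool pointing down it reaches from about 0.375 to 0.925 m from the base axis. Payload 3.1 kg.
Tool frame: the origin (TCP) lies at the very end of the fingers, on their centre line; the grasp point (between the pads) lies 19 mm behind it; y points along the fingers, x is the direction in which the jaws open and shut, and the axes are right-handed (so a half turn about y gives the same grasp; the last joint's range is limited). The gripper opens to 85 mm and grips with 20 to 120 N. Pads are 22 mm wide; open, the fingers measure 114 mm over their backs; the gripper's body (76 mm by 85 mm) begins 54 mm behind the grasp point. The pads swing forward as they close: fully open they stand 13 mm farther back than shut.
Start: joints at [-1.289, 0.383, 0.044, 1.598, -0.018, 1.161, -0.05], TCP at [0.241, 0.604, 0.231] pointing down, gripper open.
Joint ranges: [-2.61, 2.61], [-0.41, 2.15], [-1.48, 1.57], [0, 2.5], [-1.57, 4.71], [0.05, 1.97], [-2.85, 2.85]. Speed limits (rad/s): [2.79, 2.79, 3.14, 3.14, 3.14, 3.14, 3.14].

## Interface

Orientations are given as a unit quaternion [w, x, y, z].
In Python, from plant import observe, capture, job_done gives the robot as it stands. The module is installed in compiled form; this text tells all that it offers.
- The arm moves only by the tool send_rows, never from a script. Its argument "plan" is a list of rows, each an object with "claw": the finger opening in m, from 0 to 0.0854; "xyz": the shift along the tool's x, y, z in m, a list of three; "spin": the turn about the tool's y in rad. In form: [{"claw": claw, "xyz": [tx, ty, tz], "spin": spin}, ...]. A call has 1 to 20 rows; each row shifts and turns the commanded pose from where the row before left it, along the tool's axes as they then stand; what a row does not reach is not made up. A row lasts 1/8 s, in which the tool goes at most 62.5 mm and 10.7 degrees, less where a joint would pass 70% of its speed; a pose out of reach is approached as far as the arm can. A call is refused whole if a number of a shift passes 0.0625 or a number of a turn 0.188, either way. A call with a gripper value outside its range is refused whole. The fingers move at their own pace and stop on an object; "grip_force" is the grip in N (left out, the last holds). Time passes only in rows, so rows that do not move let the fingers close. It gives the time, the measured TCP pose, the force and the opening at its end, in the units of the state.
- observe(): the state, without advancing time (a new reading comes with each control period).
- capture(name): name is "side" or "top"; returns a dict with "img" (480x640x3 uint8, blue, green, red), "intrinsics" (3x3 intrinsics, pixels), "dist_coeffs" ([k1, k2, p1, p2, k3] as OpenCV has them; the pictures are not rectified), "R" (3x3) and "t" (3): a world point X has camera coordinates R X + t. Camera axes: x right, y down, z forward; pixel columns grow to the right and rows downward; lengths in m; the calibration is good to about 2 mm. A picture is of the moment at which its call begins. There is no depth.
- job_done(): hands the job in, once; it reports no verdict.
The state is a dict: "clock": time; "joint_pos": joint angles; "dq": joint speeds; "effort": joint torques, N m; "tool_pos": TCP position; "eef_rot": TCP orientation; "contact_force": force on the tool from outside, world axes, zero at the start; "ft_torque": the same for the moment, N m; "grip_width": finger opening in m.
Only numpy, scipy, OpenCV 4.12 (cv2) and the standard library are available. Lean on these libraries where they do the work, as an engineer would, in place of code of your own. Each camera call takes 0.05 s, during which the arm holds its last target.

## Task

Pick up the small black loupe, carry it to the three-armed stand and lower it gently, upright as it stands now, between the jaws until its foot bears on all three yellow arms and it cannot rock; let go only once it is down. Leave the black weight and the white stopper where they are.

Things in the scene. Friction and masses are not known exactly. Their poses are not given: they have to be found in the camera images.
- loupe_center (a point): centre (half-way up) of the black waisted loupe, a short round tube 37 mm across foot and rim, 32 mm at the waist, 35 mm high, 40 g, loose, upright on its flat foot (z up; foot 17.5 mm below this point). Grip it across its upper half, fingertips 10 to 17 mm above its foot, so that the fingers stay clear of the stand's jaws
- mount_seat (a point): seat centre of the fixed loupe stand, level with the tops of its three yellow arms, 50 mm above the bench; z up. Grey foot 88 mm across, small copper plate on it, three steel posts. Each arm (8 mm wide, from 9 mm off centre outward, 120 deg apart, one along x) ends in a jaw 20 mm wide: inner face 22.5 mm from the centre, flaring out to 27 mm, 9 mm above the seat. The loupe fits at any yaw
- cast_weight: black cast weight with a knob on top, 60 mm across, 74 mm high, loose; origin at the centre of its underside; a bystander
- stopper_0: white bottle stopper, 27 mm across, 30 mm high, loose; origin at the centre of its underside; a bystander
Mind the look-alikes: they are no part of the job. Leave any green or purple look-alike of the part that bears loupe_center alone. Leave any purple look-alike of the part that bears mount_seat alone.

How it is judged:
On the way:
1. the loupe is lowered between the jaws to within 10 mm of the seat while the fingers still hold it (horizontal distance between loupe_center and mount_seat below 0.012 m and z of loupe_center in the frame of mount_seat between 0.012 and 0.0275 m and contact force between the fingers and loupe above 0.5 N), for 0.05 s.
At the end, for the whole second after the job is handed in: The loupe rests upright (within 0.06 rad) and still on the three arms of the stand: its centre within 10 mm of the seat's centre sideways and 15.5 to 19.5 mm above the seat (foot flat on the arms, on no jaw), its weight borne by the stand (horizontal distance between loupe_center and mount_seat below 0.01 m and z of loupe_center in the frame of mount_seat between 0.0155 and 0.0195 m and angle between loupe_center's own z axis and vertical below 0.06 rad and contact force between loupe and mount above 0.1 N and linear speed of loupe below 0.01 m/s and angular speed of loupe below 0.1 rad/s); the robot touches nothing.
It fails at once if the black weight is pushed or moved more than 20 mm (distance of cast_weight from where it was at the start of the episode above 0.02 m).
It fails at once if the white stopper is pushed or moved more than 20 mm (distance of stopper_0 from where it was at the start of the episode above 0.02 m).
It fails at once if the loupe is rammed into the stand with more than 40 N (contact force between loupe and mount above 40 N).
It also fails if it takes over 35 s, if anything falls off the work surface, if the arm or the gripper's body presses on something with over 40 N, if the wrist force passes 120 N, or if a joint passes its speed limit or range.

## Working session

There is one attempt and no reset: what is moved stays moved. The work goes in short steps, Python scripts to look and compute and a tool call to move; the robot and the scene stay as the last step left them, time stands still between calls to the robot, and variables do not carry over. Pictures are saved under pics/ and viewed, and the job is handed in when it is done.

Besides the shell and the picture viewer there is one more tool, called after "Request:" as name(argument=value, ...) on one line, values as JSON. send_rows: Moves the arm, as the interface text tells. Its arguments: {"type":"object","properties":{"plan":{"type":"array"},"grip_force":{"type":"number"}},"required":["plan"]}

```bash
mkdir -p pics; cat > h.py <<'E'
import numpy as np, cv2, pickle
from plant import observe, capture, job_done
def snap(n,f):
    c=capture(n); cv2.imwrite(f'pics/{f}.png',c['img']); pickle.dump(c,open(f'pics/{f}.pkl','wb')); return c
def load(f): return pickle.load(open(f'pics/{f}.pkl','rb'))
def proj(c,X):
    R=np.array(c['R'],float);return cv2.projectPoints(np.array(X,float).reshape(-1,1,3),cv2.Rodrigues(R)[0],np.array(c['t'],float),np.array(c['intrinsics'],float),np.array(c['dist_coeffs'],float))[0].reshape(-1,2)
def onplane(c,uv,z):
    K=np.array(c['intrinsics'],float);D=np.array(c['dist_coeffs'],float);R=np.array(c['R']);t=np.array(c['t']).reshape(3)
    p=cv2.undistortPoints(np.array(uv,float).reshape(-1,1,2),K,D).reshape(-1,2)
    C=-R.T@t; o=[]
    for a in p:
        d=R.T@np.array([a[0],a[1],1]); o.append(C+d*(z-C[2])/d[2])
    return np.array(o)
E
python3 - <<'E'
from h import *
np.set_printoptions(precision=4,suppress=True)
for n in('side','top'):
    c=snap(n,n+'0'); R=np.array(c['R']);print(n,-R.T@np.array(c['t']).reshape(3),R)
print(observe())
E
```

```text
side [ 0.5159 -1.0143  0.4326] [[ 0.9998  0.0198  0.0037]
 [ 0.0106 -0.3601 -0.9329]
 [-0.0171  0.9327 -0.3602]]
top [ 0.3518 -0.0563  0.9049] [[ 0.0293 -0.9996 -0.0035]
 [-0.9849 -0.0283 -0.1709]
 [ 0.1707  0.0084 -0.9853]]
{'clock': 0.1, 'joint_pos': array([-1.2888,  0.3838,  0.0438,  1.5994, -0.0179,  1.1612, -0.0499]), 'dq': array([-0.0001, -0.0009,  0.0003, -0.0042,  0.    , -0.0012,  0.0013]), 'effort': array([  0.0031, -43.4726,   1.0295, -25.0455,   0.0109,   0.0054,
         0.    ]), 'tool_pos': array([0.2407, 0.6029, 0.23  ]), 'eef_rot': array([-0.5849,  0.5859,  0.396 , -0.3973]), 'contact_force': array([0.2402, 0.4235, 0.573 ]), 'ft_torque': array([-0.0014,  0.0653,  0.0521]), 'grip_width': 0.08571572461657581}
```

View pics/top0.png

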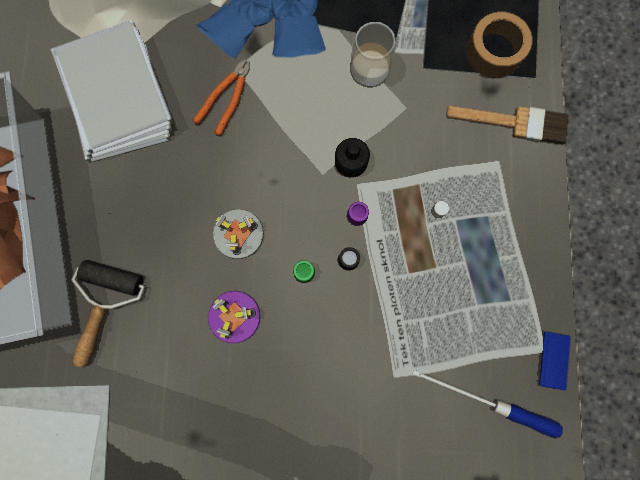

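View pics/side0.png

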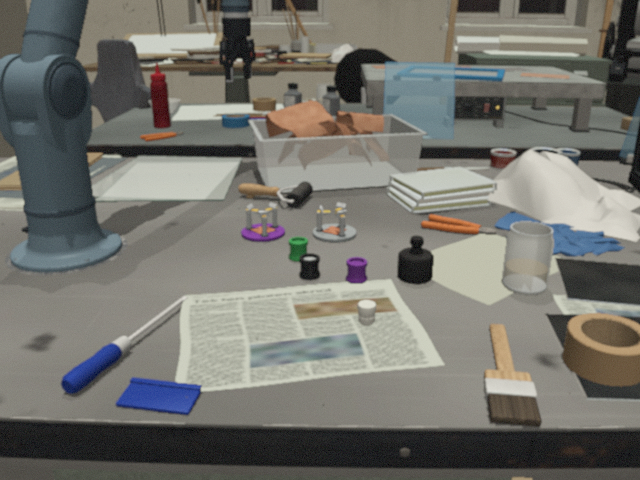

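Top view: the black loupe is at about (349,258), the grey stand at (238,234), the weight at (352,157) and the stopper at (441,209). The purple stand is at (234,317), with the green loupe at (304,271) and the purple one at (358,213). Side view: the black loupe is at (310,266) and the grey stand at (334,225). I'll zoom in to measure.

```bash
python3 - <<'E'
from h import *
a=load('top0')['img'];b=load('side0')['img']
def z(i,x,y,w,h,s): return cv2.resize(i[y:y+h,x:x+w],None,fx=s,fy=s,interpolation=cv2.INTER_CUBIC)
o=np.vstack([np.hstack([z(a,208,204,60,60,6),z(a,325,234,60,60,6)]),np.hstack([z(b,304,190,60,40,6)[:240,:360],z(b,280,244,60,40,6)])])
cv2.imwrite('pics/z0.png',o);print(o.shape)
E
```

```text
(600, 720, 3)
```

View pics/z0.png

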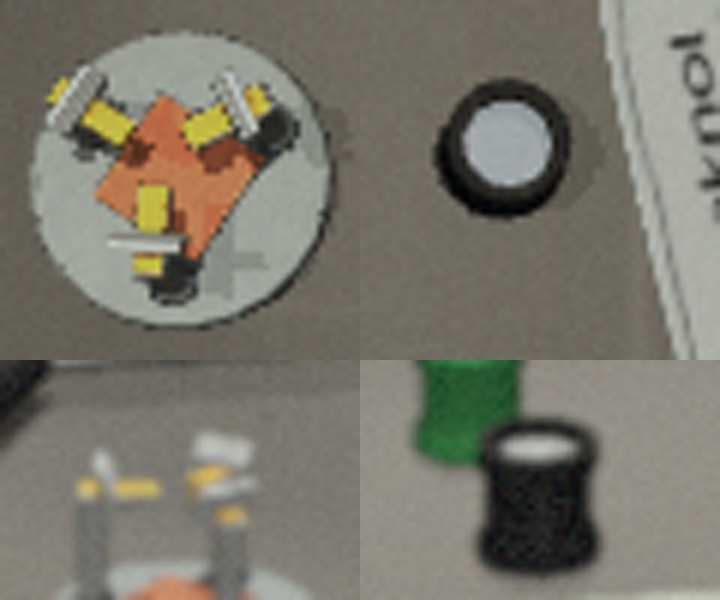

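```bash
cat > fit.py <<'E'
from h import *
from scipy.optimize import least_squares
def circ(x,y,z,r,n=90):
    t=np.linspace(0,2*np.pi,n,endpoint=False);return np.c_[x+r*np.cos(t),y+r*np.sin(t),np.full(n,z)]
def stand(x,y,yaw,z=.05):
    P=[]
    for k in range(3):
        a=yaw+k*2*np.pi/3;u=np.array([np.cos(a),np.sin(a)]);v=np.array([-u[1],u[0]])
        for r,s in((.009,-.004),(.009,.004),(.0225,-.01),(.0225,.01)):
            q=np.array([x,y])+r*u+s*v;P.append([*q,z])
    return np.array(P)
def hull_mask(c,X,m):
    h=cv2.convexHull((proj(c,X)*16).round().astype(np.int32));cv2.fillConvexPoly(m,h,255,cv2.LINE_AA,4);return m
E
python3 - <<'E'
from fit import *
np.set_printoptions(precision=4,suppress=True)
t=load('top0');s=load('side0')
ie=np.array([[208+125/6-.4,204+135/6-.4],[208+192/6-.4,204+133/6-.4],[208+153/6-.4,204+185/6-.4]])
W=onplane(t,ie,.05);c=W.mean(0);print('stand top',W,c,np.hypot(*(W-c)[:,:2].T),np.degrees(np.arctan2((W-c)[:,1],(W-c)[:,0])))
print('foot',onplane(t,[[208+180/6,204+180/6]],.004))
L=onplane(t,[[325+148/6-.4,234+143/6-.4]],.035);print('loupe top',L)
# loupe silhouette: dark mask both views
for n,c,(x0,y0,x1,y1) in(('top',t,(330,240,366,278)),('side',s,(296,252,324,282))):
    g=c['img'].max(2).astype(int);m=np.zeros(g.shape,np.uint8);m[y0:y1,x0:x1]=(g[y0:y1,x0:x1]<62)
    k,lab,st,ce=cv2.connectedComponentsWithStats(m);i=1+np.argmax(st[1:,4]);print(n,st[i],ce[i])
    m=(lab==i).astype(np.uint8);cs,_=cv2.findContours(m,cv2.RETR_EXTERNAL,cv2.CHAIN_APPROX_NONE);f=np.zeros_like(m);cv2.drawContours(f,cs,-1,1,-1)
    def cost(p):
        X=np.vstack([circ(*p,0,.0185),circ(*p,.035,.0185)]);q=hull_mask(c,X,np.zeros(g.shape,np.uint8))/255.
        ys,xs=np.mgrid[:480,:640];A=q.sum();return np.array([(q*xs).sum()/A-(f*xs).sum()/f.sum(),(q*ys).sum()/A-(f*ys).sum()/f.sum()])
    r=least_squares(cost,L[0,:2],diff_step=2e-3);print(n,'sil fit',r.x,r.fun)
p=L[0]
print('side pred rim',proj(s,circ(p[0],p[1],.035,.0185)).mean(0),'foot',proj(s,circ(p[0],p[1],0,.0185)).mean(0))
c=W.mean(0)
oth=t['img'].copy()
yaw=np.mod(np.median(np.mod(np.arctan2((W-c)[:,1],(W-c)[:,0]),2*np.pi/3)),2*np.pi/3)
def ov(c_,roi,f,sc=10):
    x0,y0,w,h=roi;i=cv2.resize(c_['img'][y0:y0+h,x0:x0+w],None,fx=sc,fy=sc,interpolation=cv2.INTER_CUBIC)
    for X,col in((circ(c[0],c[1],.05,.0225),(0,0,255)),(stand(c[0],c[1],yaw),(255,0,0)),(circ(c[0],c[1],.0,.044),(0,255,0)),(circ(p[0],p[1],.035,.0185),(0,0,255)),(circ(p[0],p[1],0,.0185),(0,255,0))):
        for q in proj(c_,X): cv2.circle(i,tuple(int(v) for v in ((q-[x0,y0]+.5)*sc)),2,col,-1)
    return i
A=np.hstack([ov(t,(208,204,60,60),'',6),ov(t,(325,234,60,60),'',6)]);B=np.hstack([ov(s,(304,200,60,40),'',6),ov(s,(280,244,60,40),'',6)])
cv2.imwrite('pics/ov0.png',np.vstack([A,B]))
E
```

```text
stand top [[0.5065 0.1044 0.05  ]
 [0.5076 0.0859 0.05  ]
 [0.4926 0.0959 0.05  ]] [0.5022 0.0954 0.05  ] [0.01   0.0109 0.0096] [ 64.8442 -60.6556 177.2291]
foot [[0.5012 0.0955 0.004 ]]
loupe top [[ 0.4617 -0.0983  0.035 ]]
top [337 247  23  24 227] [348.     259.3789]
top sil fit [ 0.4615 -0.0977] [ 0.     -0.0002]
side [300 254  19  26 360] [309.0528 268.0722]
side sil fit [ 0.4643 -0.0993] [ 0.002 -0.013]
side pred rim [307.3972 256.7034] foot [307.6052 275.5909]
```

View pics/ov0.png

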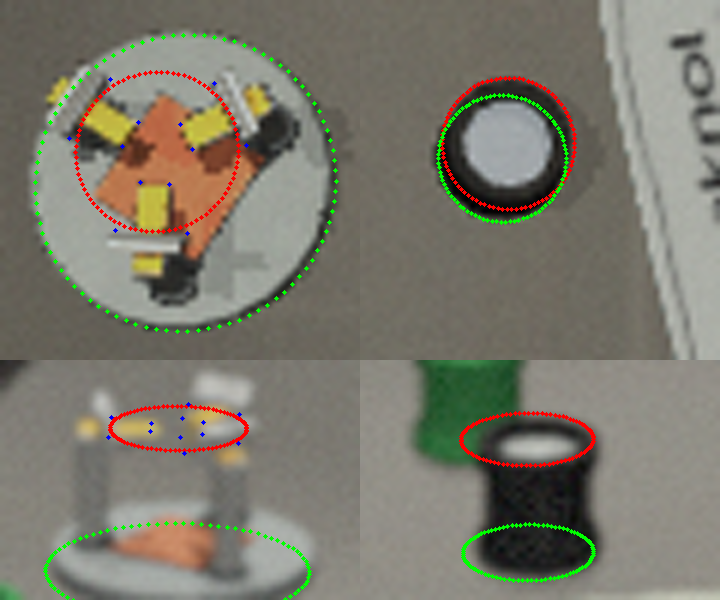

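```bash
python3 - <<'E'
from h import *
from scipy.spatial.transform import Rotation as Ro
np.set_printoptions(precision=4,suppress=True)
t=load('top0');o=observe();q=o['eef_rot'];M=Ro.from_quat([q[1],q[2],q[3],q[0]]).as_matrix();print(M)
P=np.array([.462,-.0983])
for n,uv in(('purple',(358,212)),('green',(304,270)),('weight',(352,152)),):
    w=onplane(t,[uv],.035 if n!='weight' else .06)[0,:2];print(n,w,np.hypot(*(w-P)),np.degrees(np.arctan2(*(w-P)[::-1])))
print('jaw yaw',np.degrees(np.arctan2(M[1,0],M[0,0])))
d=np.array([.462,-.0983,.20])-o['tool_pos'];print('world d',d,'tool',M.T@d)
E
```

```text
[[ 0.3706 -0.0008 -0.9288]
 [ 0.9288 -0.0023  0.3706]
 [-0.0024 -1.     -0.0001]]
purple [ 0.5399 -0.1116] 0.07897891609888227 -9.683147519272714
green [ 0.4384 -0.0232] 0.0787142114430445 107.46137555093365
weight [ 0.6374 -0.0981] 0.1754330318622601 0.06291669355093137
jaw yaw 68.24596631709018
world d [ 0.2213 -0.7012 -0.03  ] tool [-0.5692  0.0314 -0.4655]
```

Request:
send_rows(plan=[{"claw": 0.06, "xyz": [-0.02, 0, -0.016], "spin": 0}, {"claw": 0.06, "xyz": [-0.04, 0, -0.033], "spin": 0}, {"claw": 0.06, "xyz": [-0.043, 0, -0.035], "spin": 0}, {"claw": 0.06, "xyz": [-0.043, 0, -0.035], "spin": 0}, {"claw": 0.06, "xyz": [-0.043, 0, -0.035], "spin": 0}, {"claw": 0.06, "xyz": [-0.043, 0, -0.035], "spin": 0}, {"claw": 0.06, "xyz": [-0.043, 0, -0.035], "spin": 0}, {"claw": 0.06, "xyz": [-0.043, 0, -0.035], "spin": 0}, {"claw": 0.06, "xyz": [-0.043, 0, -0.035], "spin": 0}, {"claw": 0.06, "xyz": [-0.043, 0, -0.035], "spin": 0}, {"claw": 0.06, "xyz": [-0.043, 0, -0.035], "spin": 0}, {"claw": 0.06, "xyz": [-0.043, 0, -0.035], "spin": 0}, {"claw": 0.06, "xyz": [-0.04, 0, -0.033], "spin": 0}, {"claw": 0.06, "xyz": [-0.03, 0, -0.023], "spin": 0}, {"claw": 0.06, "xyz": [-0.01, 0.03, -0.01], "spin": 0}, {"claw": 0.06, "xyz": [0, 0.02, 0], "spin": 0.13}, {"claw": 0.06, "xyz": [0, 0.02, 0], "spin": 0.14}, {"claw": 0.06, "xyz": [0, 0.02, 0], "spin": 0.14}, {"claw": 0.06, "xyz": [0, 0, 0], "spin": 0}, {"claw": 0.06, "xyz": [0, 0, 0], "spin": 0}])

```text
clock: 2.6
tool_pos: [0.4618, -0.0981, 0.1417]
eef_rot: [-0.653, 0.654, 0.27, -0.27]
contact_force: [0.5, 0.2, 0.9]
grip_width: 0.06
```

```bash
cat >> h.py <<'E'
from scipy.spatial.transform import Rotation as Ro
np.set_printoptions(precision=4,suppress=True)
def st(target=None):
    o=observe();q=o['eef_rot'];M=Ro.from_quat([q[1],q[2],q[3],q[0]]).as_matrix()
    print('t',round(o['clock'],2),'tcp',o['tool_pos'],'yaw',np.degrees(np.arctan2(M[1,0],M[0,0])),'tilt',M[2],'F',o['contact_force'],'w',o['grip_width'],'q',o['joint_pos'])
    if target is not None: print('tool shift',M.T@(np.array(target)-o['tool_pos']))
    return o,M
E
python3 - <<'E'
from h import *
st([.4625,-.0985,.06]);snap('top','top1');snap('side','side1')
a=load('top1')['img'];b=load('side1')['img']
def z(i,x,y,w,h,s): return cv2.resize(i[y:y+h,x:x+w],None,fx=s,fy=s,interpolation=cv2.INTER_CUBIC)
cv2.imwrite('pics/z1.png',np.hstack([z(a,280,180,133,180,3),z(b,240,140,133,180,3)]))
E
```

```text
t 2.6 tcp [ 0.4618 -0.0981  0.1417] yaw 44.86915429404344 tilt [ 0.0002 -1.     -0.0004] F [0.5339 0.1827 0.8853] w 0.06000970000945341 q [-0.5792  0.1893  0.7681  2.1256 -0.1696  0.8857  1.071 ]
tool shift [ 0.0002  0.0817 -0.0007]
```

View pics/z1.png

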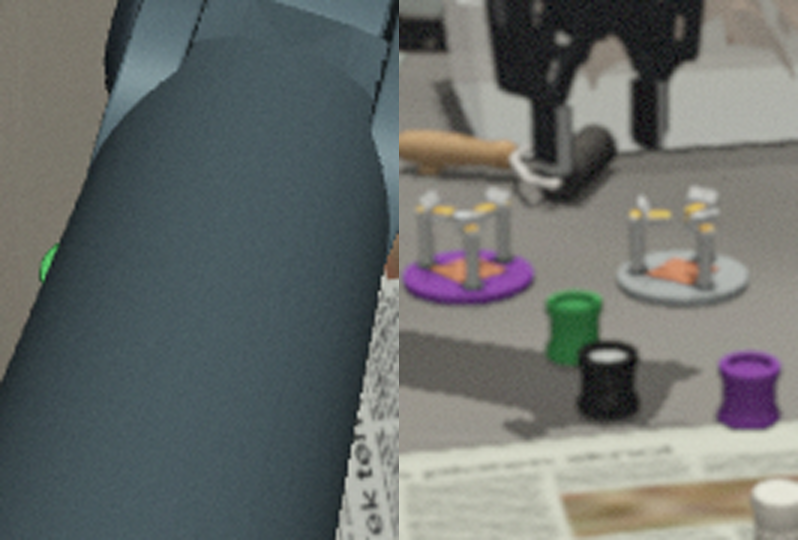

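```bash
python3 - <<'E'
from h import *
c=load('side1');T=np.array([.4618,-.0981,.1417]);u=np.array([.7087,.7055,0]);v=np.array([-.7055,.7087,0])
i=c['img'][140:320,240:373];i=cv2.resize(i,None,fx=4.4,fy=3.3*4/3,interpolation=cv2.INTER_CUBIC)[:600]
for dz,col in((0,(0,0,255)),(.005,(0,255,255))):
  for s in(-1,1):
    for w in(-.011,.011):
      q=(proj(c,T+s*.03*u+w*v+[0,0,dz])[0]-[240,140]+.5)*4.4;cv2.circle(i,tuple(int(a) for a in q),3,col,-1)
cv2.imwrite('pics/z2.png',i)
E
```

```text
(no output)
```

View pics/z2.png

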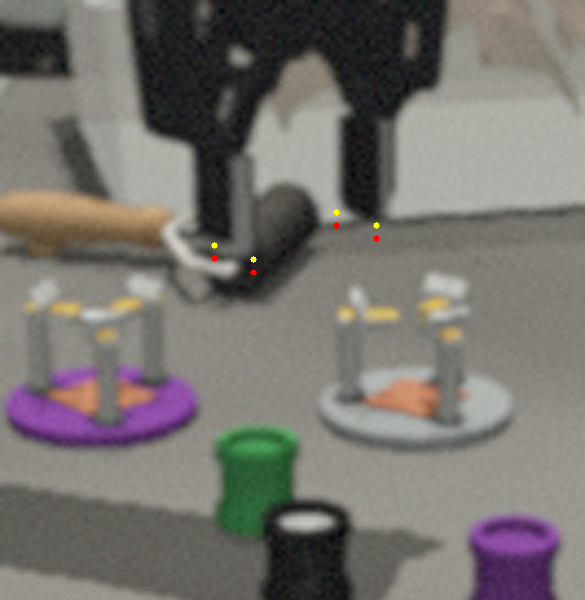

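Request:
send_rows(plan=[{"claw": 0.06, "xyz": [0.001, 0.03, -0.0015], "spin": 0}, {"claw": 0.06, "xyz": [0, 0.035, 0], "spin": 0}, {"claw": 0.06, "xyz": [0, 0.03, 0], "spin": 0}, {"claw": 0.06, "xyz": [0, 0.02, 0], "spin": 0}, {"claw": 0.06, "xyz": [0, 0.0135, 0], "spin": 0}, {"claw": 0.06, "xyz": [0, 0, 0], "spin": 0}, {"claw": 0.06, "xyz": [0, 0, 0], "spin": 0}])

```text
clock: 3.58
tool_pos: [0.4643, -0.0986, 0.0136]
eef_rot: [-0.654, 0.654, 0.27, -0.269]
contact_force: [-0.3, 0.1, 1.0]
grip_width: 0.06
```

```bash
python3 - <<'E'
from h import *
o,M=st();c=snap('side','side2');T=o['tool_pos'];u=M[:,0];v=M[:,2]
i=c['img'][200:300,250:380];i=cv2.resize(i,None,fx=6,fy=6,interpolation=cv2.INTER_CUBIC)
for s in(-1,1):
    for w in(-.011,.011):
      q=(proj(c,T+s*.03*u+w*v+[0,0,.005])[0]-[250,200]+.5)*6;cv2.circle(i,tuple(int(a) for a in q),3,(0,0,255),-1)
cv2.imwrite('pics/z3.png',i)
E
```

```text
t 3.58 tcp [ 0.4643 -0.0986  0.0136] yaw 44.7592070745515 tilt [ 0.0014 -1.     -0.0013] F [-0.306   0.1288  0.9971] w 0.05998948581226681 q [-0.4167  0.4576  0.6154  2.1769 -0.4489  0.6292  1.3006]
```

View pics/z3.png

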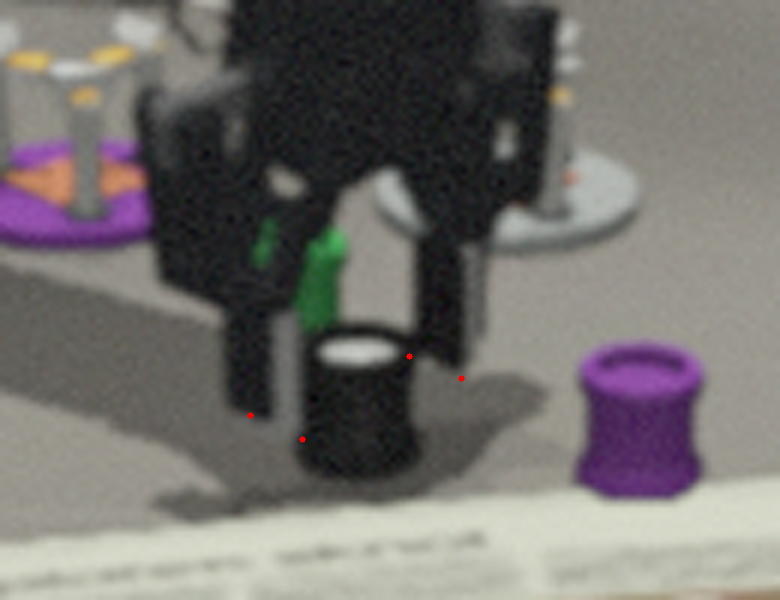

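The side view shows the black loupe (zoomed at 358,400) midway between the fingers (276 and 435). The green and purple loupes are clear, so I'll close.

Request:
send_rows(plan=[{"claw": 0.045, "xyz": [0, 0, 0], "spin": 0}, {"claw": 0.035, "xyz": [0, 0, 0], "spin": 0}, {"claw": 0.028, "xyz": [0, 0, 0], "spin": 0}, {"claw": 0.028, "xyz": [0, 0, 0], "spin": 0}, {"claw": 0.028, "xyz": [0, 0, 0], "spin": 0}, {"claw": 0.028, "xyz": [0, 0, 0], "spin": 0}], grip_force=25)

```text
clock: 4.38
tool_pos: [0.4638, -0.0984, 0.0134]
eef_rot: [0.654, -0.654, -0.269, 0.269]
contact_force: [-1.8, 0.1, 5.7]
grip_width: 0.0329
```

```bash
python3 - <<'E'
from h import *
o,M=st();c=snap('side','side3')
cv2.imwrite('pics/z4.png',cv2.resize(c['img'][200:300,250:380],None,fx=6,fy=6,interpolation=cv2.INTER_CUBIC))
E
```

```text
t 4.38 tcp [ 0.4638 -0.0984  0.0134] yaw 44.74765816986511 tilt [ 0.0009 -1.     -0.    ] F [-1.7694  0.1391  5.749 ] w 0.032901777129208866 q [-0.4167  0.4579  0.6153  2.1773 -0.4493  0.63    1.3007]
```

View pics/z4.png

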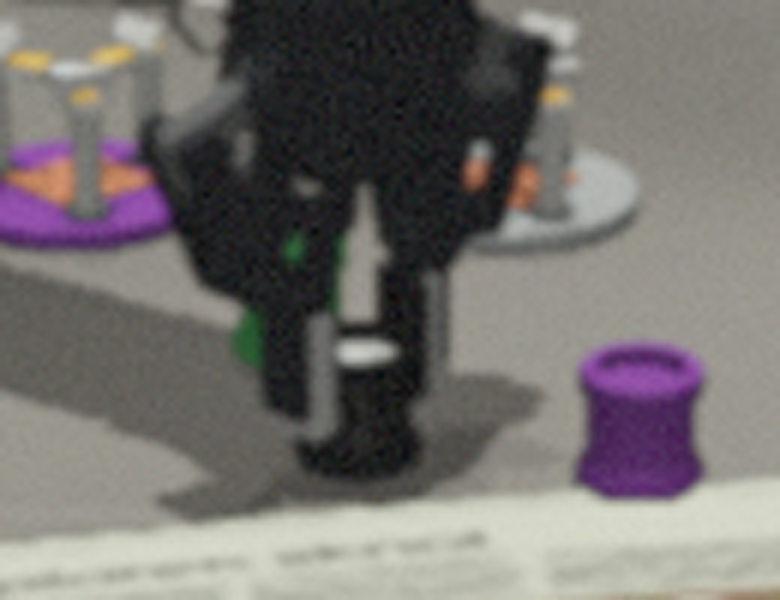

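Request:
send_rows(plan=[{"claw": 0.028, "xyz": [0, -0.01, 0], "spin": 0}, {"claw": 0.028, "xyz": [0, -0.025, 0], "spin": 0}, {"claw": 0.028, "xyz": [0, -0.03, 0], "spin": 0}, {"claw": 0.028, "xyz": [0, -0.03, 0], "spin": 0}, {"claw": 0.028, "xyz": [0, -0.015, 0], "spin": 0}, {"claw": 0.028, "xyz": [0, 0, 0], "spin": 0}, {"claw": 0.028, "xyz": [0, 0, 0], "spin": 0}])

```text
clock: 5.3
tool_pos: [0.4624, -0.0981, 0.1219]
eef_rot: [0.654, -0.654, -0.269, 0.27]
contact_force: [-0.5, 0.6, -0.8]
grip_width: 0.0323
```

```bash
python3 - <<'E'
from fit import *
o,M=st([.502,.0955,.123]);c=snap('side','side4')
T=o['tool_pos'];i=cv2.resize(c['img'][140:240,250:380],None,fx=6,fy=6,interpolation=cv2.INTER_CUBIC)
for z in(-.0134,.0216):
  for p in proj(c,circ(T[0],T[1],T[2]+z,.0185)): cv2.circle(i,tuple(int(a) for a in (p-[250,140]+.5)*6),1,(0,0,255),-1)
cv2.imwrite('pics/z5.png',i)
E
```

```text
t 5.3 tcp [ 0.4624 -0.0981  0.1219] yaw 44.76980749187281 tilt [-0.0013 -1.      0.0014] F [-0.4694  0.5923 -0.7894] w 0.03233172268447635 q [-0.5768  0.237   0.7754  2.1372 -0.2207  0.8477  1.1136]
tool shift [ 0.1645 -0.0012  0.1095]
```

View pics/z5.png

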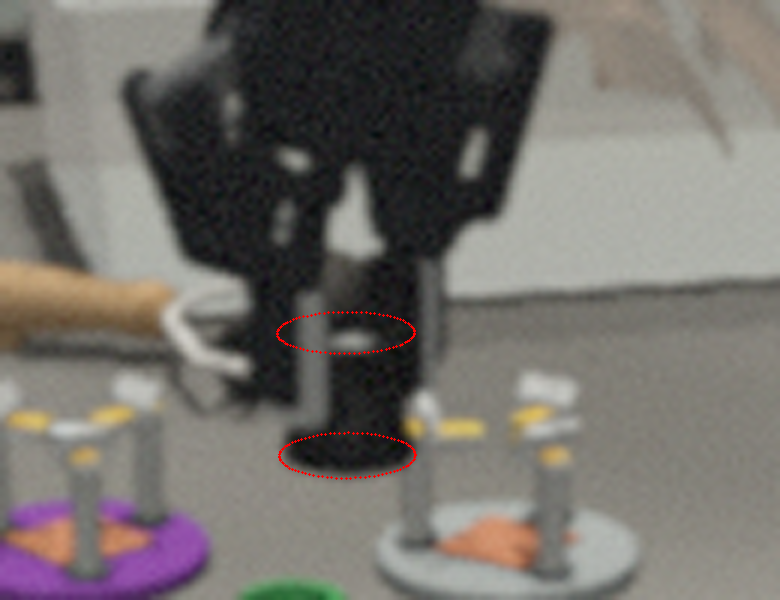

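Request:
send_rows(plan=[{"claw": 0.028, "xyz": [0.012, 0, 0.008], "spin": 0}, {"claw": 0.028, "xyz": [0.025, 0, 0.017], "spin": 0}, {"claw": 0.028, "xyz": [0.033, 0, 0.022], "spin": 0}, {"claw": 0.028, "xyz": [0.033, 0, 0.022], "spin": 0}, {"claw": 0.028, "xyz": [0.032, 0, 0.021], "spin": 0}, {"claw": 0.028, "xyz": [0.02, 0, 0.013], "spin": 0}, {"claw": 0.028, "xyz": [0.0095, 0, 0.0065], "spin": 0}, {"claw": 0.028, "xyz": [0, 0, 0], "spin": 0.07}, {"claw": 0.028, "xyz": [0, 0, 0], "spin": 0.12}, {"claw": 0.028, "xyz": [0, 0, 0], "spin": 0.07}, {"claw": 0.028, "xyz": [0, 0, 0], "spin": 0}, {"claw": 0.028, "xyz": [0, 0, 0], "spin": 0}])

```text
clock: 6.85
tool_pos: [0.5028, 0.0949, 0.1225]
eef_rot: [-0.683, 0.683, 0.182, -0.182]
contact_force: [0.1, -0.7, -0.0]
grip_width: 0.0327
```

```bash
python3 - <<'E'
from fit import *
o,M=st([.5025,.0955,.085]);c=snap('side','side5');d=snap('top','top5')
a=cv2.resize(c['img'][130:250,290:410],None,fx=5,fy=5,interpolation=cv2.INTER_CUBIC)
cv2.imwrite('pics/z6.png',a);
cv2.imwrite('pics/z6t.png',cv2.resize(d['img'][170:300,160:320],None,fx=4,fy=4))
E
```

```text
t 6.85 tcp [0.5028 0.0949 0.1225] yaw 29.87881151021011 tilt [-0.0006 -1.     -0.    ] F [ 0.0906 -0.7273 -0.0188] w 0.032714486738580614 q [-0.8942  0.3133  0.7195  2.0484 -0.2681  0.8727  0.497 ]
tool shift [0.0001 0.0375 0.0007]
```

View pics/z6.png

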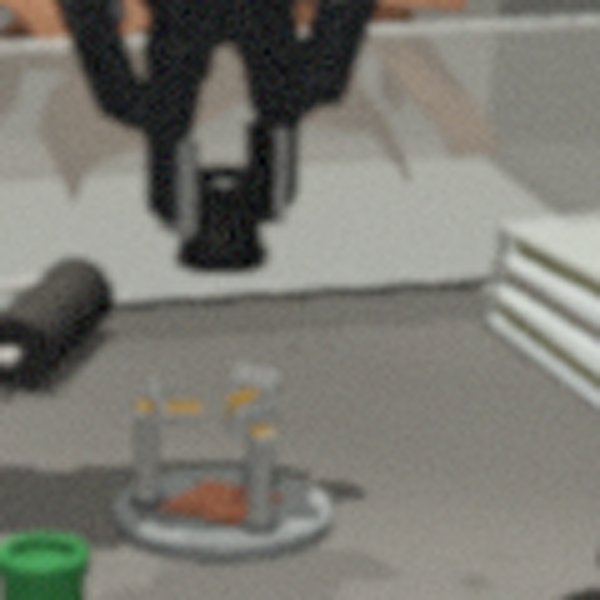

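View pics/z6t.png

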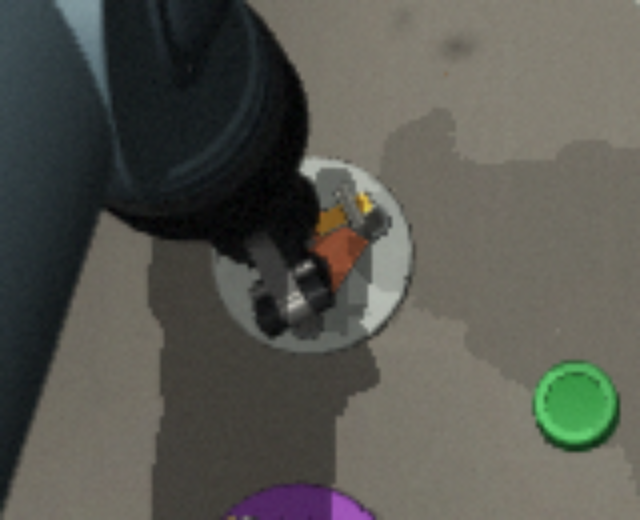

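Request:
send_rows(plan=[{"claw": 0.028, "xyz": [0.0005, 0.012, 0.0005], "spin": 0}, {"claw": 0.028, "xyz": [0, 0.018, 0], "spin": 0}, {"claw": 0.028, "xyz": [0, 0.01, 0], "spin": 0}, {"claw": 0.028, "xyz": [0, 0.005, 0], "spin": 0}, {"claw": 0.028, "xyz": [0, 0, 0], "spin": 0}, {"claw": 0.028, "xyz": [0, 0, 0], "spin": 0}])

```text
clock: 7.7
tool_pos: [0.5037, 0.0958, 0.0781]
eef_rot: [0.683, -0.683, -0.182, 0.182]
contact_force: [0.8, -0.1, -0.6]
grip_width: 0.0326
```

```bash
python3 - <<'E'
from fit import *
o,M=st([.5025,.0955,.0634]);c=snap('side','side6');d=snap('top','top6');T=o['tool_pos']
def ov(c,x0,y0,w,h,s):
    i=cv2.resize(c['img'][y0:y0+h,x0:x0+w],None,fx=s,fy=s,interpolation=cv2.INTER_CUBIC)
    for X,col in((circ(T[0],T[1],T[2]-.0134,.0185),(0,0,255)),(circ(T[0],T[1],T[2]+.0216,.0185),(0,0,255)),(circ(.5025,.0955,.05,.0225),(255,0,0)),(circ(.5025,.0955,.05,.009,30),(255,0,0)),(circ(.5025,.0955,.004,.044),(0,255,0))):
        for p in proj(c,X): cv2.circle(i,tuple(int(a) for a in (p-[x0,y0]+.5)*s),1,col,-1)
    return i
cv2.imwrite('pics/z7.png',np.hstack([ov(c,300,170,70,80,7)[:560,:400+90],cv2.resize(c['img'][170:250,300:344],None,fx=7,fy=7,interpolation=cv2.INTER_CUBIC)]))
cv2.imwrite('pics/z7t.png',ov(d,190,190,80,80,7))
E
```

```text
t 7.7 tcp [0.5037 0.0958 0.0781] yaw 29.844803921966218 tilt [ 0.0008 -1.     -0.0002] F [ 0.7996 -0.1253 -0.5694] w 0.03263308038731004 q [-0.8488  0.3937  0.6745  2.0702 -0.3451  0.7872  0.5564]
tool shift [-0.0012  0.0147  0.0003]
```

View pics/z7.png

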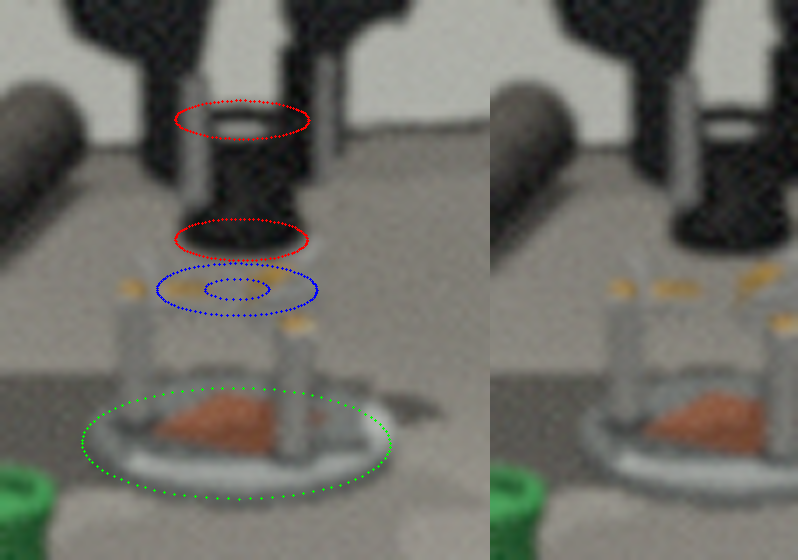

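View pics/z7t.png

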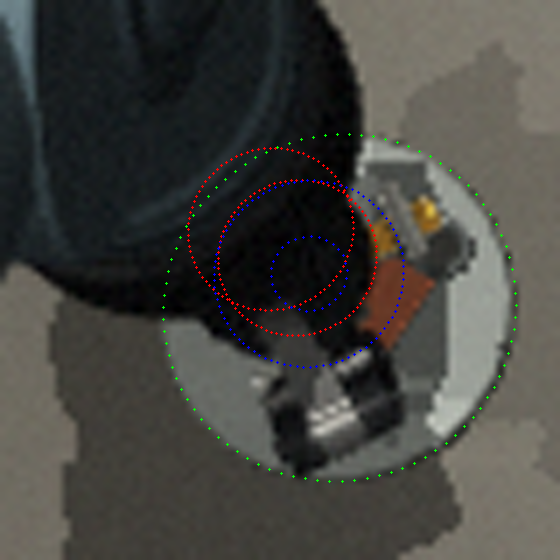

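Request:
send_rows(plan=[{"claw": 0.028, "xyz": [0, 0.003, 0], "spin": 0}, {"claw": 0.028, "xyz": [0, 0.004, 0], "spin": 0}, {"claw": 0.028, "xyz": [0, 0.003, 0], "spin": 0}, {"claw": 0.028, "xyz": [0, 0.002, 0], "spin": 0}, {"claw": 0.028, "xyz": [0, 0, 0], "spin": 0}, {"claw": 0.028, "xyz": [0, 0, 0], "spin": 0}])

```text
clock: 8.55
tool_pos: [0.5033, 0.0958, 0.0658]
eef_rot: [-0.683, 0.683, 0.182, -0.182]
contact_force: [0.2, -0.3, -0.8]
grip_width: 0.0327
```

```bash
python3 - <<'E'
from fit import *
o,M=st([.5032,.0955,.0634]);c=snap('side','side7')
cv2.imwrite('pics/z8.png',cv2.resize(c['img'][170:250,300:380],None,fx=7,fy=7,interpolation=cv2.INTER_CUBIC))
E
```

```text
t 8.55 tcp [0.5033 0.0958 0.0658] yaw 29.851312423147817 tilt [ 0.0001 -1.     -0.0001] F [ 0.213  -0.2544 -0.7983] w 0.032657568935226436 q [-0.8351  0.4157  0.6599  2.0753 -0.3656  0.7647  0.5726]
tool shift [-0.0002  0.0024 -0.0002]
```

View pics/z8.png

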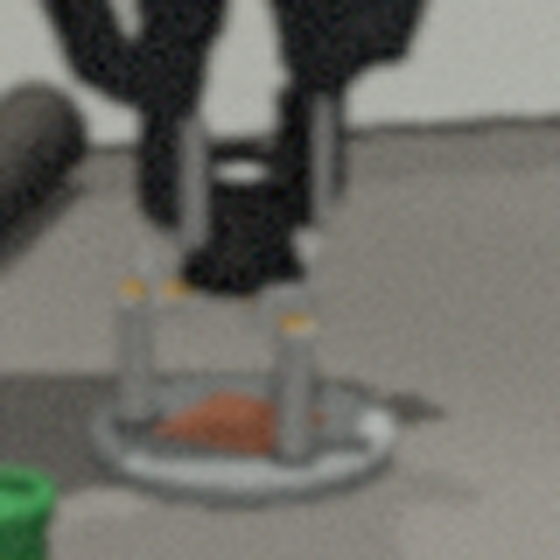

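The foot is between the jaws, centred at about x=243 (zoomed), with no contact yet. I'll keep lowering in small steps.

Request:
send_rows(plan=[{"claw": 0.028, "xyz": [0, 0.001, 0], "spin": 0}, {"claw": 0.028, "xyz": [0, 0.001, 0], "spin": 0}, {"claw": 0.028, "xyz": [0, 0, 0], "spin": 0}])

```text
clock: 8.98
tool_pos: [0.5031, 0.0958, 0.0637]
eef_rot: [-0.683, 0.683, 0.182, -0.182]
contact_force: [-0.1, 0.3, 0.1]
grip_width: 0.0326
```

Request:
send_rows(plan=[{"claw": 0.028, "xyz": [0, 0.0005, 0], "spin": 0}, {"claw": 0.028, "xyz": [0, 0.0005, 0], "spin": 0}, {"claw": 0.028, "xyz": [0, 0, 0], "spin": 0}])

```text
clock: 9.35
tool_pos: [0.5033, 0.0958, 0.0635]
eef_rot: [0.683, -0.683, -0.182, 0.182]
contact_force: [-2.1, 0.6, 5.8]
grip_width: 0.0321
```

```bash
python3 - <<'E'
from fit import *
o,M=st();c=snap('side','side8')
cv2.imwrite('pics/z9.png',cv2.resize(c['img'][170:250,300:380],None,fx=7,fy=7,interpolation=cv2.INTER_CUBIC))
E
```

```text
t 9.35 tcp [0.5033 0.0958 0.0635] yaw 29.8415113664773 tilt [-0.0001 -1.      0.0007] F [-2.0665  0.5692  5.7755] w 0.032135130212098004 q [-0.8317  0.4201  0.6567  2.0758 -0.3704  0.761   0.5767]
```

View pics/z9.png

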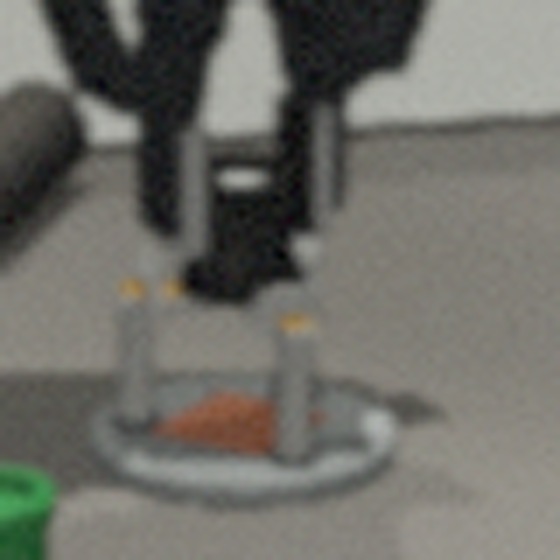

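The loupe is down: contact came at the predicted height with about 6 N, and it stands upright. I'll release and back off.

Request:
send_rows(plan=[{"claw": 0.034, "xyz": [0, 0, 0], "spin": 0}, {"claw": 0.037, "xyz": [0, 0, 0], "spin": 0}, {"claw": 0.041, "xyz": [0, 0, 0], "spin": 0}, {"claw": 0.048, "xyz": [0, 0, 0], "spin": 0}, {"claw": 0.06, "xyz": [0, 0, 0], "spin": 0}, {"claw": 0.06, "xyz": [0, 0, 0], "spin": 0}, {"claw": 0.06, "xyz": [0, -0.005, 0], "spin": 0}, {"claw": 0.06, "xyz": [0, -0.015, 0], "spin": 0}, {"claw": 0.06, "xyz": [0, -0.03, 0], "spin": 0}, {"claw": 0.06, "xyz": [0, -0.04, 0], "spin": 0}, {"claw": 0.06, "xyz": [0, -0.04, 0], "spin": 0}, {"claw": 0.06, "xyz": [0, 0, 0], "spin": 0}])

```text
clock: 10.9
tool_pos: [0.5065, 0.0962, 0.1973]
eef_rot: [0.684, -0.683, -0.185, 0.179]
contact_force: [-0.3, -0.1, -0.2]
grip_width: 0.0604
```

```bash
python3 - <<'E'
from fit import *
o,M=st();c=snap('side','side9');d=snap('top','top9')
def ov(c,x0,y0,w,h,s):
    i=cv2.resize(c['img'][y0:y0+h,x0:x0+w],None,fx=s,fy=s,interpolation=cv2.INTER_CUBIC);j=i.copy()
    for X,col in((circ(.5033,.0957,.05,.0185),(0,0,255)),(circ(.5033,.0957,.085,.0185),(0,0,255))):
        for p in proj(c,X): cv2.circle(i,tuple(int(a) for a in (p-[x0,y0]+.5)*s),1,col,-1)
    return np.hstack([j,i])
cv2.imwrite('pics/z10.png',ov(c,305,170,57,80,7));cv2.imwrite('pics/z10t.png',ov(d,205,190,66,80,6))
E
```

```text
t 10.9 tcp [0.5065 0.0962 0.1973] yaw 29.821279775791435 tilt [ 0.0093 -1.     -0.0002] F [-0.3126 -0.0559 -0.206 ] w 0.060381115114723716 q [-0.9647  0.192   0.7767  1.9882 -0.1616  1.0126  0.4082]
```

View pics/z10.png

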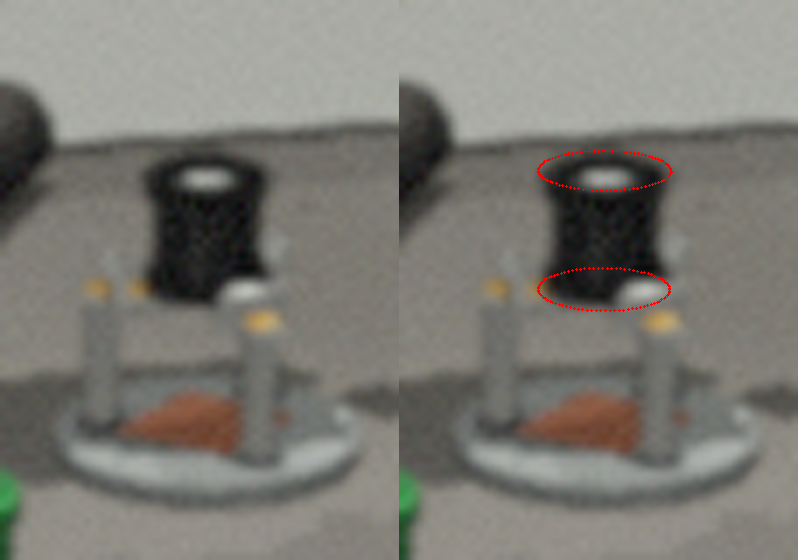

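View pics/z10t.png

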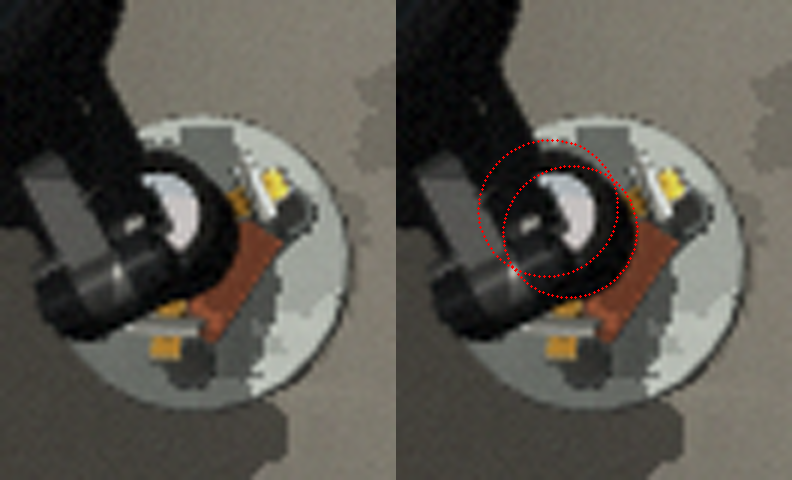

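Request:
send_rows(plan=[{"claw": 0.06, "xyz": [0.01, -0.01, 0.02], "spin": 0}, {"claw": 0.06, "xyz": [0.02, 0, 0.04], "spin": 0}, {"claw": 0.06, "xyz": [0.02, 0, 0.04], "spin": 0}, {"claw": 0.06, "xyz": [0.01, 0, 0.03], "spin": 0}, {"claw": 0.06, "xyz": [0, 0, 0], "spin": 0}, {"claw": 0.06, "xyz": [0, 0, 0], "spin": 0}, {"claw": 0.06, "xyz": [0, 0, 0], "spin": 0}])

```text
clock: 11.88
tool_pos: [0.4907, 0.2362, 0.2023]
eef_rot: [-0.683, 0.684, 0.181, -0.181]
contact_force: [0.1, -0.3, -0.7]
grip_width: 0.06
```

```bash
python3 - <<'E'
from fit import *
o,M=st();c=snap('side','side10');d=snap('top','top10')
def ov(c,x0,y0,w,h,s):
    i=cv2.resize(c['img'][y0:y0+h,x0:x0+w],None,fx=s,fy=s,interpolation=cv2.INTER_CUBIC)
    for X,col in((circ(.5033,.0957,.05,.0185),(0,0,255)),(circ(.5033,.0957,.085,.0185),(0,0,255))):
        for p in proj(c,X): cv2.circle(i,tuple(int(a) for a in (p-[x0,y0]+.5)*s),1,col,-1)
    return i
cv2.imwrite('pics/z11.png',np.hstack([ov(d,205,190,66,66,6),cv2.resize(d['img'],(528,396))])[:,:800])
E
```

```text
t 11.88 tcp [0.4907 0.2362 0.2023] yaw 29.665736122575666 tilt [-0.0012 -1.     -0.0007] F [ 0.1388 -0.2628 -0.685 ] w 0.05996915214011016 q [-1.1274  0.2511  0.6931  1.9078 -0.1835  1.0475  0.1604]
```

View pics/z11.png

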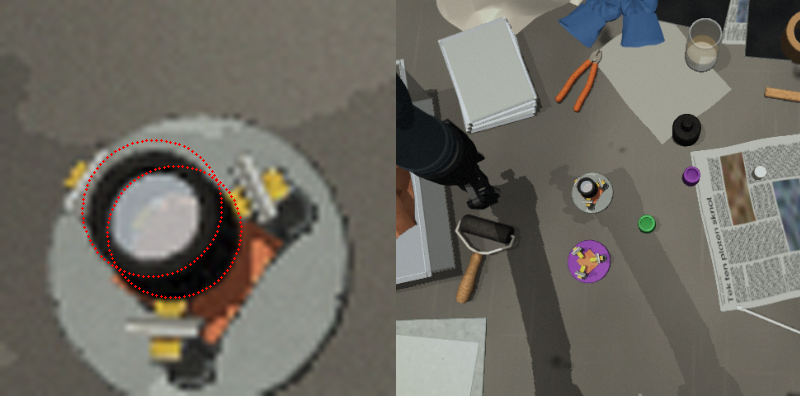

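The top view shows the loupe seated, with the weight, stopper and look-alikes unmoved. The rim in the overlay sits slightly below the predicted circle, at 150 against 140 (zoomed), so I'll check the tilt numerically against the bench picture.

```bash
cat > tilt.py <<'E'
from fit import *
from scipy.optimize import minimize
def model(p,z0):
    x,y,ax,ay=p;zs=np.linspace(0,.035,15);r=.0185-.0025*np.sin(np.pi*zs/.035)**.8
    X=np.vstack([circ(0,0,z,rr,60) for z,rr in zip(zs,r)]);return X@Ro.from_rotvec([ax,ay,0]).as_matrix().T+[x,y,z0],15
def render(c,p,z0,shape,S,x0,y0):
    X,n=model(p,z0);q=((proj(c,X)-[x0,y0]+.5)*S*16-8).round().astype(np.int32).reshape(n,60,2)
    m=np.zeros(shape,np.uint8)
    for k in range(n-1): cv2.fillConvexPoly(m,cv2.convexHull(np.vstack([q[k],q[k+1]])),255,cv2.LINE_AA,4)
    return m
def run(f,roi,z0,p0,thr,excl=None):
    c=load(f);S=6;x0,y0,w,h=roi
    g=cv2.resize(c['img'][y0:y0+h,x0:x0+w],None,fx=S,fy=S,interpolation=cv2.INTER_CUBIC).max(2)
    m=(g<thr).astype(np.uint8);k,lab,s,ce=cv2.connectedComponentsWithStats(m)
    i=lab[g.shape[0]//2-0:,:];P=model(p0,z0)[0];cen=((proj(c,P).mean(0)-[x0,y0]))*S
    d=[(s[j,4]>1500)*1e5-np.hypot(*(ce[j]-cen)) for j in range(1,k)];j=1+int(np.argmax(d))
    m=(lab==j).astype(np.uint8);cs,_=cv2.findContours(m,0,1);f_=np.zeros_like(m);cv2.drawContours(f_,cs,-1,1,-1)
    W=np.ones_like(f_,float)
    if excl is not None: W[excl(*np.mgrid[:g.shape[0],:g.shape[1]])]=0
    fun=lambda v:(np.abs(render(c,[p0[0]+v[0]/1e3,p0[1]+v[1]/1e3,v[2]/30,v[3]/30],z0,g.shape,S,x0,y0)/255.-f_)*W).sum()
    best=min((minimize(fun,s0,method='Nelder-Mead',options=dict(initial_simplex=np.array([s0]+[np.array(s0)+1.5*e for e in np.eye(4)]),maxiter=400)) for s0 in([0,0,0,0],[1,-1,1,-1],[-1,1,-1,1])),key=lambda r:r.fun)
    v=best.x;print(f,'area',f_.sum(),'err',best.fun,'xy',p0[0]+v[0]/1e3,p0[1]+v[1]/1e3,'tilt rad',v[2:]/30)
    o=cv2.cvtColor(f_*120,8);r=render(c,[p0[0]+v[0]/1e3,p0[1]+v[1]/1e3,v[2]/30,v[3]/30],z0,g.shape,S,x0,y0);o[...,2]=r//2;cv2.imwrite(f'pics/t_{f}.png',o)
E
python3 - <<'E'
from tilt import *
for th in(55,62): run('top0',(325,234,45,50),0,(.462,-.098),th); run('side0',(290,244,42,40),0,(.4635,-.098),th)
for th in(45,55): run('top10',(208,205,50,45),.05,(.503,.0957),th); run('side10',(315,180,40,45),.05,(.5035,.0957),th)
a=[cv2.resize(cv2.imread(f'pics/t_{n}.png'),(380,290)) for n in('top0','side0','top10','side10')]
cv2.imwrite('pics/t_all.png',np.vstack([np.hstack(a[:2]),np.hstack(a[2:])]))
c=load('side10');cv2.imwrite('pics/s10.png',cv2.resize(c['img'][170:250,300:380],None,fx=7,fy=7,interpolation=cv2.INTER_CUBIC))
E
```

```text
Traceback (most recent call last):
  File "tilt.py", line 15, in run
    i=lab[g.shape[0]//2-0:,:];P=model(p0,z0)[0];cen=((proj(c,P).mean(0)-[x0,y0]))*S
                                ~~~~~^^^^^^^
  File "tilt.py", line 4, in model
    x,y,ax,ay=p;zs=np.linspace(0,.035,15);r=.0185-.0025*np.sin(np.pi*zs/.035)**.8
    ^^^^^^^^^
ValueError: not enough values to unpack (expected 4, got 2)
```

```bash
sed -i 's/P=model(p0,z0)/P=model((*p0,0,0),z0)/' tilt.py; python3 - <<'E'
from tilt import *
for th in(55,62): run('top0',(325,234,45,50),0,(.462,-.098),th); run('side0',(290,244,42,40),0,(.4635,-.098),th)
for th in(45,55): run('top10',(208,205,50,45),.05,(.503,.0957),th); run('side10',(315,180,40,45),.05,(.5035,.0957),th)
a=[cv2.resize(cv2.imread(f'pics/t_{n}.png'),(380,290)) for n in('top0','side0','top10','side10')]
cv2.imwrite('pics/t_all.png',np.vstack([np.hstack(a[:2]),np.hstack(a[2:])]))
c=load('side10');cv2.imwrite('pics/s10.png',cv2.resize(c['img'][170:250,300:380],None,fx=7,fy=7,interpolation=cv2.INTER_CUBIC))
E
```

```text
top0 area 14170 err 648.0274509803921 xy 0.46299386885367116 -0.09788406815335857 tilt rad [-0.0106 -0.0822]
side0 area 11215 err 4348.129411764706 xy 0.4659391109744742 -0.1098465721276793 tilt rad [-0.4088 -0.0674]
top0 area 14469 err 598.8666666666666 xy 0.4628617026409048 -0.09776115507424077 tilt rad [-0.0014 -0.0688]
side0 area 15311 err 2563.2745098039213 xy 0.46374531348789105 -0.10136820748343706 tilt rad [-0.226   0.0153]
top10 area 16320 err 1030.4627450980392 xy 0.502861542232673 0.09667668281608101 tilt rad [ 0.0954 -0.0995]
side10 area 7687 err 3971.4941176470584 xy 0.5048815956282131 0.08721439049816364 tilt rad [-0.3048 -0.1223]
top10 area 16702 err 934.8470588235293 xy 0.5025704923469606 0.09647273886470989 tilt rad [ 0.0801 -0.0829]
side10 area 10091 err 2504.435294117647 xy 0.5051336425187702 0.09850993993241922 tilt rad [-0.2807 -0.1217]
```

View pics/t_all.png

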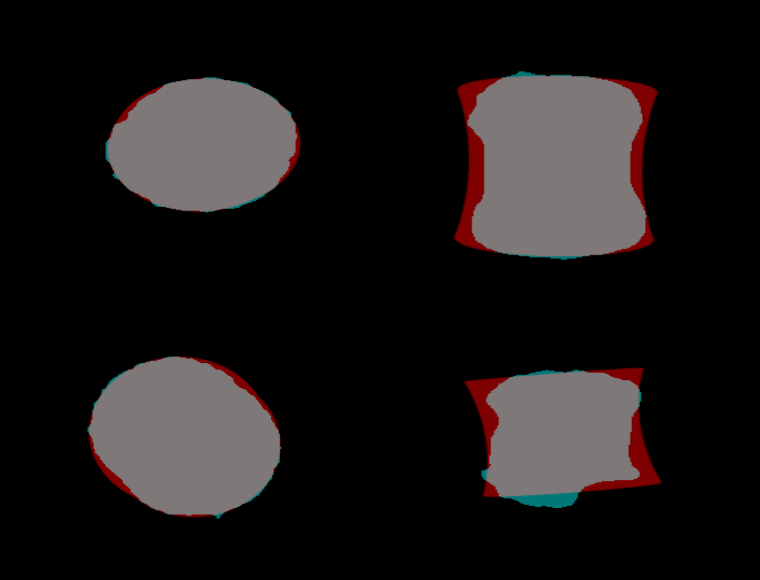

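View pics/s10.png

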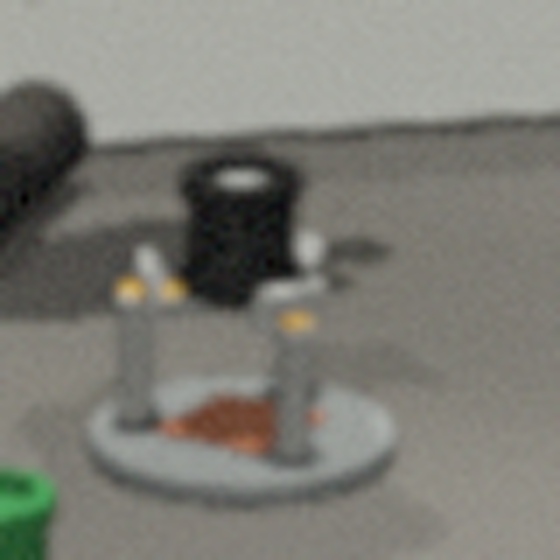

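The silhouette fit gives the same apparent lean toward the camera for the loupe on the bench, where it is known upright, so that lean is model bias and not tilt. Bias divided by viewing slope is 0.57 on the bench and 0.50 now. The side view shows rim, waist and lens all centred at x≈241 (zoomed), so the loupe is upright. I'll hand in.

```bash
python3 -c "
from h import *
st();print(job_done())"
```

```text
t 11.97 tcp [0.4909 0.2367 0.2027] yaw 29.69006621166373 tilt [-0.0004 -1.     -0.0002] F [-0.5657 -0.397  -0.6037] w 0.059911829122336134 q [-1.1276  0.2508  0.6926  1.9073 -0.1838  1.0474  0.1603]
the job is handed in; nothing more can be done
None
```

I gripped the black loupe across its upper half, carried it to the grey stand and lowered it between the jaws in small steps. I let go only after it was down, then moved the gripper clear and handed the job in at about 12 s.

- **Seating:** Contact came at TCP height 63.5 mm, against 63.4 mm predicted for the foot flat on the arms, with about 6 N on the tool. That suggests the foot is on the arms and not on a jaw.
- **Position:** The last pictures show the loupe between the jaws, about 1–2 mm from the seat centre. Before the grasp, the two cameras disagreed by up to about 3 mm on the loupe's position, against the 2 mm stated calibration.
- **Bystanders:** The weight, the stopper and the look-alikes appear where they were in the final top view. I compared them by eye and did not measure them.
- **Tilt, not settled by measurement:** My silhouette tilt fit was not reliable. The top-view fit gave about 0.08 rad for the loupe upright on the bench and about 0.12–0.14 rad on the stand. The side-view fit did not match the outline at all. I took the top-view lean as model bias, because it scales with the viewing angle. The side picture and the contact height agree with an upright seat.

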